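Interlock channel sections on a packing board

TASK

On the packing board three blue channels lie side by side, open side up. Lay the two wide bare-steel channels on them, open side down as they lie now, one over each gap between the blue ones and lengthwise with them, ends roughly even, so that each stands fully down with one flange inside each of the two blue channels beside its gap. Leave the narrow bare-steel channel where it is.

Things in the scene. Friction and masses are not known exactly. Their poses are not given: they have to be found in the camera images.
- packing_board: fixed plywood board 92x236x15 mm, long side y; origin: centre of underside. On it three loose blue channels, open up, 60 long (x, centred at x=0), 56 wide, 24 high, walls 4, held by spacers at y=-76, 0, +76; the 20 mm gaps between them centre at y=-38 and +38. Above the origin: blue flange tops 39, blue channel floors 19, where a seated cover's flange tips stand (10 mm side play).
- cover_a: one of the two wide covers (alike; either may go over either gap): bare-steel U-channel lying open side down: 60 mm long (x), 56 wide (y), 44 high, 4 thick, 48 clear between flanges. Origin: centre of underside (flange tips), z up; top of the flat web 44 above it. 0.08 to 0.17 kg. Can be gripped across its two ends, 60 apart, at the web.
- cover_b: the other wide cover, same as cover_a: bare-steel U-channel lying open side down: 60 mm long (x), 56 wide (y), 44 high, 4 thick, 48 clear between flanges. Origin: centre of underside (flange tips), z up; top of the flat web 44 above it.
- narrow_channel: the wrong part, to be left alone: bare-steel U-channel lying open side down: 60 mm long (x), 34 wide (y), 44 high, 4 thick, 26 clear between flanges. Origin: centre of underside (flange tips), z up; top of the flat web 44 above it.
Not all that is in view belongs to the job. What is shaped like the cover_b but brown or turquoise is not meant.

How it is judged (in metres and radians):
At the end, for the whole second after the job is handed in: Over each gap one wide cover: ends even within 15 mm, within 13 mm of the gap's centre line, turned under 0.25 rad from the board's x axis, tilted under 0.12 rad, origin 19 mm (within 5) above the board's (flange tips on the blue floors), at rest, released (((x of cover_a in the frame of packing_board between -0.015 and 0.015 m and y of cover_a in the frame of packing_board between -0.051 and -0.025 m and z of cover_a in the frame of packing_board between 0.014 and 0.024 m and x of cover_b in the frame of packing_board between -0.015 and 0.015 m and y of cover_b in the frame of packing_board between 0.025 and 0.051 m and z of cover_b in the frame of packing_board between 0.014 and 0.024 m) or (x of cover_a in the frame of packing_board between -0.015 and 0.015 m and y of cover_a in the frame of packing_board between 0.025 and 0.051 m and z of cover_a in the frame of packing_board between 0.014 and 0.024 m and x of cover_b in the frame of packing_board between -0.015 and 0.015 m and y of cover_b in the frame of packing_board between -0.051 and -0.025 m and z of cover_b in the frame of packing_board between 0.014 and 0.024 m)) and angle between each of cover_a, cover_b's own z axis and vertical below 0.12 rad and angle between the x axis of each of cover_a, cover_b and the x axis of packing_board, either way round below 0.25 rad and linear speed of each of cover_a, cover_b below 0.02 m/s and contact force between each of cover_a, cover_b and the fingers below 0.1 N); the robot touches nothing.
It fails at once if the narrow channel is moved by more than 20 mm (distance of narrow_channel from where it was at the start of the episode above 0.02 m).
It also fails if it takes over 48 s, if anything falls off the work surface, if the arm or the gripper's body presses on something with over 40 N, if the wrist force passes 120 N, or if a joint passes its speed limit or range.

ROBOT

A 7-joint arm with a two-finger parallel gripper is mounted at the origin on a cart in front of the work surface, level with it; the furniture and walls round the work are solid. World frame = base frame: x ahead of the robot, y to its left, z up, the work surface at z = 0. Lengths are in mm, angles in rad, forces in N, time in s.
With the tool pointing down it reaches from about 425 to 825 mm from the base axis. Payload 3.6 kg.
Tool frame: the origin (TCP) lies at the very end of the fingers, on their centre line; the grasp point (between the pads) lies 19 mm behind it; y points along the fingers, x is the direction in which the jaws open and shut, and the axes are right-handed (so a half turn about y gives the same grasp; the last joint's range is limited). The gripper opens to 93 mm and grips with 3 to 60 N. Pads are 15 mm wide; open, the fingers measure 128 mm over their backs; the gripper's body (75 mm by 188 mm) begins 65 mm behind the grasp point.
Start: joints at [-1.183, 0.615, -0.013, 1.423, 0.008, 1.103, -0.04], TCP at [261.324, 595.123, 218.64] pointing down, gripper open.
Joint ranges: [-3.12, 3.12], [-0.3, 2.06], [-1.34, 1.32], [0.26, 2.42], [-1.36, 4.5], [0.01, 1.98], [-2.84, 2.84]. Speed limits (rad/s): [2.79, 2.79, 3.14, 3.14, 3.14, 3.14, 3.14].

INTERFACE

Orientations are given as a unit quaternion [w, x, y, z].
In Python, from station import monitor, imaging, env gives the robot as it stands. The module is installed in compiled form; this text tells all that it offers.
- The arm moves only by the tool move_arm, never from a script. Its argument "series" is a list of rows, each a list of 2 entries, a list of its own where there are three numbers: the shift along the tool's x, y, z in m, then the turn about the tool's y in degrees. In form: [[[x, y, z], twist], ...]. A call has 1 to 20 rows; each row shifts and turns the commanded pose from where the row before left it, along the tool's axes as they then stand; what a row does not reach is not made up. A row lasts 1/10 s, in which the tool goes at most 50 mm and 8.59 degrees, less where a joint would pass 70% of its speed; a pose out of reach is approached as far as the arm can. A call is refused whole if a number of a shift passes 0.05 or a number of a turn 8.59, either way. A call with a gripper value outside its range is refused whole. "claw" is the finger opening in m, from 0 to 0.093, set as the call begins (left out, the last holds). The fingers move at their own pace and stop on an object; "squeeze" is the grip in N (left out, the last holds). Time passes only in rows, so rows that do not move let the fingers close. It gives the time, the measured TCP pose, the force and the opening at its end, in the units of the state.
- monitor.read_state(): the state, without advancing time (a new reading comes with each control period).
- imaging.get_image(name): name is "scene" or "top" or "wrist"; returns a dict with "frame" (400x640x3 uint8, red, green, blue), "camera_matrix" (3x3 intrinsics, pixels), "k1" (the pictures are not rectified: a ray, as slopes to the right and down, at radius r is drawn at 1 + k1 r^2 times it, then the intrinsics apply), "xyz" and "rotation" of the camera in the world. Camera axes: x right, y up, looking along -z (the intrinsics and any distortion apply to the point x, -y, -z); pixel columns grow to the right and rows downward; lengths in mm; the calibration is good to about 2 mm. A picture is of the moment at which its call begins. There is no depth.
- env.finish_job(): hands the job in, once; it reports no verdict.
The state is a dict: "time_s": time; "qpos": joint angles; "qvel": joint speeds; "tau": joint torques, N m; "tcp_pos": TCP position; "ee_rot": TCP orientation; "force": force on the tool from outside, world axes, zero at the start; "ft_torque": the same for the moment, N m; "width": opening from 0.0 (shut) to 1.0 (fully open).
Only numpy, scipy, OpenCV 4.12 (cv2) and the standard library are available. Lean on these libraries where they do the work, as an engineer would, in place of code of your own. Each camera call takes 0.05 s, during which the arm holds its last target.

## Working session

There is one attempt and no reset: what is moved stays moved. The work goes in short steps, Python scripts to look and compute and a tool call to move; the robot and the scene stay as the last step left them, time stands still between calls to the robot, and variables do not carry over. Pictures are saved under pics/ and viewed, and the job is handed in when it is done.

Besides the shell and the picture viewer there is one more tool, called after ">>>" as name(argument=value, ...) on one line, values as JSON. move_arm: Moves the arm, as the interface text tells. Its arguments: {"type":"object","properties":{"series":{"type":"array","items":{"type":"array"}},"claw":{"type":"number"},"squeeze":{"type":"number"}},"required":["series"]}

```bash
mkdir -p pics; python3 - <<'E'
from station import monitor, imaging, env
import cv2,numpy as np,pickle
s=monitor.read_state();print(s)
d={}
for n in ("scene","top","wrist"):
    i=imaging.get_image(n);d[n]=i
    cv2.imwrite(f"pics/{n}0.png",i["frame"][:,:,::-1]);print(n,i["camera_matrix"],i["k1"],i["xyz"],i["rotation"])
pickle.dump(d,open("d0.pkl","wb"))
E
```

```text
{'time_s': 0.0, 'qpos': array([-1.18353271,  0.61591409, -0.01263121,  1.42488459,  0.00811401,
        1.1034051 , -0.04034635]), 'qvel': array([ 0.00066492, -0.00215487,  0.00101518,  0.00010907, -0.00098008,
       -0.00014206,  0.00160299]), 'tau': array([-6.83733342e-04, -4.58931649e+01,  2.08731475e-01, -1.65745211e+01,
       -6.11560559e-02,  2.04951921e-02,  2.31671929e-04]), 'tcp_pos': array([261.00762725, 594.42980061, 217.48921799]), 'ee_rot': array([-0.59150836,  0.59252249,  0.38592413, -0.38742422]), 'force': array([-0.07604325,  0.07491621,  0.36318681]), 'ft_torque': array([ 0.01799677, -0.04649497,  0.00237502]), 'width': 1.002787888800488}
scene [[396.59189382   0.         313.42491376]
 [  0.         396.59189382 196.11595899]
 [  0.           0.           1.        ]] 0.017744599251910537 [-5.94225933e-01 -4.35962556e+02  6.62465727e+02] [ 0.81825119  0.33815688 -0.18526824 -0.42636907]
top [[446.15086916   0.         318.57107904]
 [  0.         446.15086916 208.02520774]
 [  0.           0.           1.        ]] -0.12818469935990429 [413.27930105 -94.40989476 900.30403782] [ 0.71686599  0.02808179 -0.04887228 -0.69492882]
wrist [[313.99985033   0.         314.6959483 ]
 [  0.         313.99985033 200.49497036]
 [  0.           0.           1.        ]] 0.004460874782673174 [199.12846465 622.90164849 381.60872009] [ 0.83094986 -0.1031042  -0.06631899  0.54267269]
```

View pics/scene0.png

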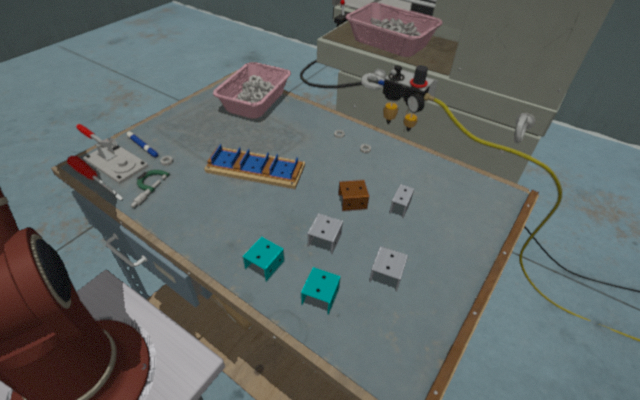

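View pics/top0.png

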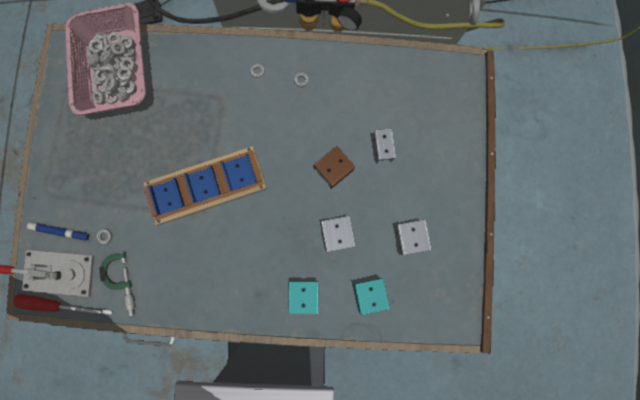

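View pics/wrist0.png

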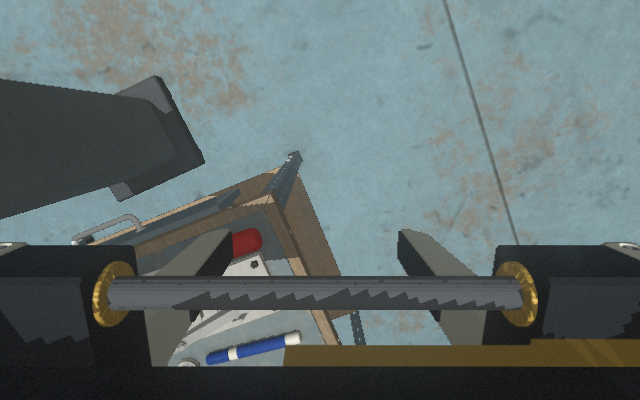

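```bash
cat > h.py <<'E'
import numpy as np,cv2
from scipy.spatial.transform import Rotation as R
def rot(q): return R.from_quat([q[1],q[2],q[3],q[0]]).as_matrix()
def proj(im,P):
    P=np.atleast_2d(P).astype(float);c=(P-im["xyz"])@rot(im["rotation"])
    u=np.stack([c[:,0]/-c[:,2],-c[:,1]/-c[:,2]],1);r2=(u**2).sum(1,keepdims=True)
    u=u*(1+im["k1"]*r2);K=im["camera_matrix"];return u@np.diag([K[0,0],K[1,1]])+[K[0,2],K[1,2]]
def ray(im,px,z):
    K=im["camera_matrix"];px=np.atleast_2d(px).astype(float)
    d=(px-[K[0,2],K[1,2]])/[K[0,0],K[1,1]];u=d.copy()
    for _ in range(20):u=d/(1+im["k1"]*(u**2).sum(1,keepdims=True))
    v=np.c_[u[:,0],-u[:,1],-np.ones(len(u))]@rot(im["rotation"]).T
    t=(z-im["xyz"][2])/v[:,2];return im["xyz"]+v*t[:,None]
E
python3 - <<'E'
import pickle,cv2,numpy as np
from h import *
d=pickle.load(open("d0.pkl","rb"));t=d["top"];s=d["scene"]
for n,p,z in [("A",(338,234),44),("B",(413,237),44),("nar",(385,145),44),("board",(205,185),19),("brown",(334,167),44),("t1",(304,298),44),("t2",(372,296),44)]:
    w=ray(t,p,z)[0];print(n,w.round(1),np.hypot(*w[:2]).round(),proj(s,w).round())
f=t["frame"][:,:,::-1]
a=cv2.resize(f[210:265,310:440],None,fx=6,fy=6,interpolation=cv2.INTER_CUBIC)
b=cv2.resize(f[140:230,135:275],None,fx=5.5,fy=5.5,interpolation=cv2.INTER_CUBIC)
cv2.imwrite("pics/c1.png",a);cv2.imwrite("pics/c2.png",b)
f=s["frame"][:,:,::-1]
cv2.imwrite("pics/c3.png",cv2.resize(f[170:320,230:425],None,fx=4,fy=4,interpolation=cv2.INTER_CUBIC))
E
```

```text
A [ 458.3 -157.1   44. ] 484.0 [[324. 227.]]
B [ 456.7 -303.4   44. ] 548.0 [[388. 261.]]
nar [ 637.2 -246.2   44. ] 683.0 [[402. 195.]]
board [548.9 109.7  19. ] 560.0 [[255. 164.]]
brown [ 589.  -146.1   44. ] 607.0 [[352. 189.]]
t1 [334.7 -95.6  44. ] 348.0 [[262. 253.]]
t2 [ 341.6 -225.3   44. ] 409.0 [[320. 283.]]
```

View pics/c1.png

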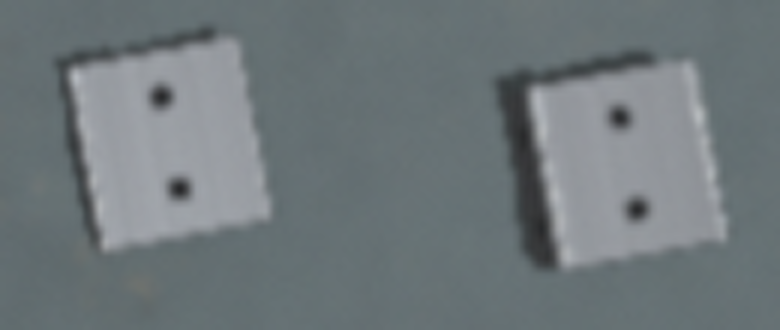

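View pics/c2.png

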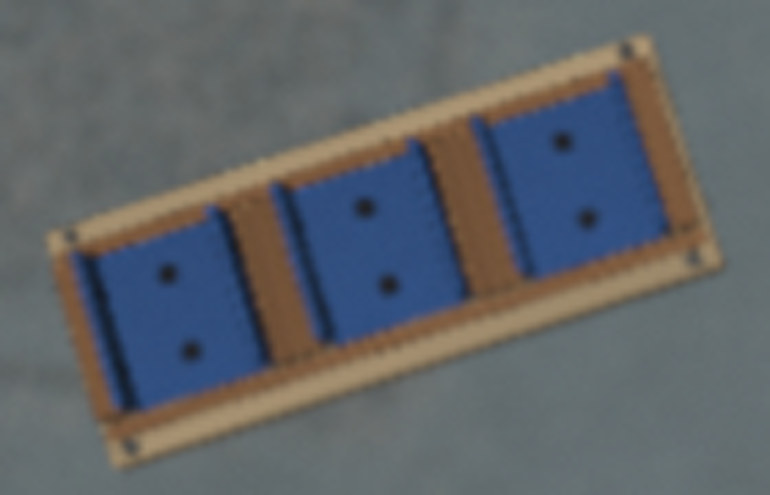

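View pics/c3.png

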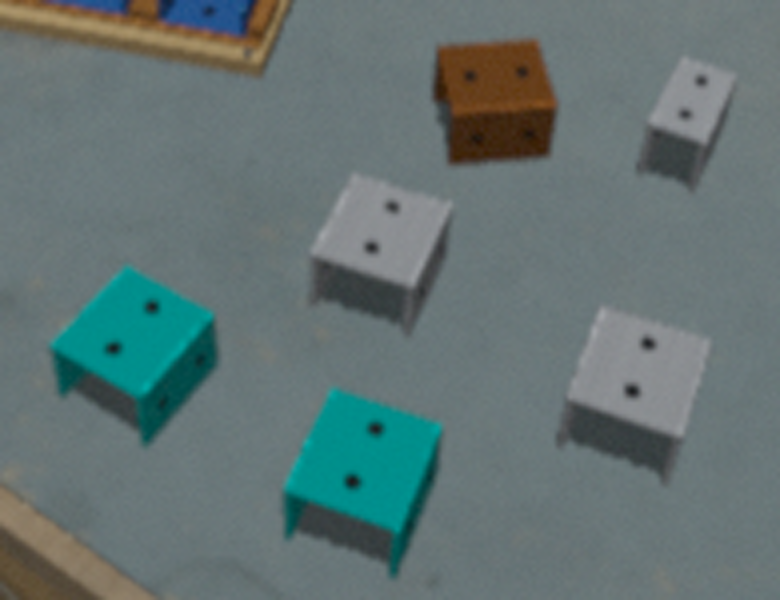

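```bash
python3 - <<'E'
import pickle,cv2,numpy as np
from h import *
from scipy.optimize import least_squares
d=pickle.load(open("d0.pkl","rb"));t=d["top"]
def cv(p,f,o): return (np.array(p,float)+.5)/f-.5+o
A=cv([(68,65),(240,38),(270,216),(102,250),(161,97),(180,188)],6,(310,210))
B=cv([(532,88),(692,62),(727,240),(562,268),(619,117),(637,209)],6,(310,210))
C=cv([(48,235),(650,38),(722,265),(118,467)],5.5,(135,140))
H=cv([(168,273),(191,352),(365,208),(389,286),(562,142),(588,219)],5.5,(135,140))
def fit(obj,px,x0):
    def f(p):
        c,s=np.cos(p[2]),np.sin(p[2]);W=np.c_[obj[:,0]*c-obj[:,1]*s+p[0],obj[:,0]*s+obj[:,1]*c+p[1],obj[:,2]]
        return (proj(t,W)-px).ravel()
    r=least_squares(f,x0,x_scale=[1,1,.01]);return r.x.round(3),np.abs(r.fun).max().round(2),r.fun.reshape(-1,2).round(1).tolist()
cov=np.array([(30,28,44),(30,-28,44),(-30,-28,44),(-30,28,44)])
for P in(A,B):
    print(fit(cov,P[:4],[458,-200,0]))
    w=ray(t,P[4:],44);print("holes",w.mean(0),w[0]-w[1],np.arctan2(*(w[0]-w[1])[[1,0]]))
    w=ray(t,P[:4],44);print("sides",np.linalg.norm(w-np.roll(w,-1,0),axis=1))
brd=np.array([(46,118,15),(46,-118,15),(-46,-118,15),(-46,118,15)])
print(fit(brd,C,[549,110,.2]))
w=ray(t,H,19);m=(w[::2]+w[1::2])/2;print(m,m[0]-m[2],np.arctan2(-(m[0]-m[2])[0],(m[0]-m[2])[1]))
from station import monitor
s=monitor.read_state();print(rot(s["ee_rot"]))
E
```

```text
(array([ 4.59737e+02, -1.56944e+02,  2.04000e-01]), np.float64(0.51), [[-0.0, -0.0], [-0.2, -0.4], [0.4, 0.5], [-0.2, -0.1]])
holes [ 459.59422583 -157.05689444   44.        ] [28.99763346  6.84144042  0.        ] 0.23169404561068824
sides [56.16745018 57.98742344 54.98097435 60.1933692 ]
(array([ 4.56860e+02, -3.06081e+02,  1.91000e-01]), np.float64(0.55), [[-0.6, -0.2], [0.5, -0.4], [0.2, 0.2], [-0.2, 0.4]])
holes [ 457.27551854 -305.86012167   44.        ] [29.6463928   6.22667219  0.        ] 0.20702222905812734
sides [53.79679922 58.81676702 55.27340785 58.80871125]
(array([5.49385e+02, 1.12286e+02, 3.54000e-01]), np.float64(1.03), [[-0.5, -0.2], [0.3, -0.9], [1.0, 0.4], [-0.9, 0.6]])
[[523.53401402 184.90474045  19.        ]
 [549.84648528 113.49879626  19.        ]
 [576.62838551  42.37142471  19.        ]] [-53.09437149 142.53331574   0.        ] 0.3565814728064412
[[ 4.02054226e-01 -7.27968624e-04 -9.15615569e-01]
 [ 9.15613773e-01 -1.81468339e-03  4.02054880e-01]
 [-1.95423570e-03 -9.99998088e-01 -6.30630279e-05]]
```

Look-alikes in the top view: the wide steel channels are at (338,234) and (413,237). The narrow steel is at (385,145), brown at (334,167), and turquoise at (304,298) and (372,296). The crop shows the first two are bare steel, wide (about 60x56 measured) and open down, so those are the covers. The board is at (205,185).

```bash
cat >> h.py <<'E'
def plan(wps,step=42,tw=7.5):
    """wps: [(x,y,z,yawdeg)] world mm; prints rows"""
    from station import monitor
    s=monitor.read_state();M=rot(s["ee_rot"]);p=np.array(s["tcp_pos"]);yaw=np.degrees(np.arctan2(M[1,0],M[0,0]))
    print("now",p.round(1),yaw.round(2),"tilt",M[:,1].round(4),s["time_s"])
    for w in wps:
        dp=np.array(w[:3])-p;dy=(w[3]-yaw+90)%180-90
        n=max(1,int(np.ceil(max(np.linalg.norm(dp)/(w[4] if len(w)>4 else step),abs(dy)/tw))))
        x0,y0=p.copy(),yaw;rows=[]
        for i in range(n):
            tgt=x0+dp*(i+1)/n;d=tgt-p;a=np.radians(yaw)
            c,sn=np.cos(a),np.sin(a)
            l=np.round(np.array([d[0]*c+d[1]*sn,-d[2],-d[0]*sn+d[1]*c])/1000,3 if i<n-1 else 4)
            t=round(-(y0+dy*(i+1)/n-yaw),1)
            rows.append([l.tolist(),t]);L=l*1000
            p=p+np.array([L[0]*c-L[2]*sn,L[0]*sn+L[2]*c,-L[1]]);yaw-=t
        print(n,str(rows).replace(" ",""),p.round(1),round(yaw,1))
E
python3 -c "
from h import *
plan([(500,200,200,30),(459.5,-157,120,11.9)],step=45)"
```

```text
now [261.1 594.6 217.7] 66.29 tilt [-7.0e-04 -1.8e-03 -1.0e+00] 0.15
11 [[[-0.024,0.002,-0.034],np.float64(3.3)],[[-0.022,0.001,-0.036],np.float64(3.3)],[[-0.02,0.002,-0.037],np.float64(3.3)],[[-0.018,0.001,-0.038],np.float64(3.3)],[[-0.016,0.002,-0.039],np.float64(3.3)],[[-0.013,0.002,-0.039],np.float64(3.3)],[[-0.011,0.001,-0.041],np.float64(3.3)],[[-0.009,0.002,-0.041],np.float64(3.3)],[[-0.006,0.002,-0.041],np.float64(3.3)],[[-0.004,0.001,-0.042],np.float64(3.3)],[[-0.0017,0.0017,-0.042],np.float64(3.3)]] [500. 200. 200.] 30.0
9 [[[-0.024,0.009,-0.032],np.float64(2.0)],[[-0.022,0.009,-0.033],np.float64(2.0)],[[-0.022,0.009,-0.034],np.float64(2.0)],[[-0.02,0.009,-0.034],np.float64(2.0)],[[-0.019,0.008,-0.035],np.float64(2.1)],[[-0.018,0.009,-0.036],np.float64(2.0)],[[-0.016,0.009,-0.036],np.float64(2.0)],[[-0.015,0.009,-0.037],np.float64(2.0)],[[-0.0143,0.009,-0.0377],np.float64(2.0)]] [ 459.5 -157.   120. ] 11.9
```

>>> move_arm(series=[[[-0.024,0.002,-0.034],3.3],[[-0.022,0.001,-0.036],3.3],[[-0.02,0.002,-0.037],3.3],[[-0.018,0.001,-0.038],3.3],[[-0.016,0.002,-0.039],3.3],[[-0.013,0.002,-0.039],3.3],[[-0.011,0.001,-0.041],3.3],[[-0.009,0.002,-0.041],3.3],[[-0.006,0.002,-0.041],3.3],[[-0.004,0.001,-0.042],3.3],[[-0.002,0.002,-0.042],3.3],[[-0.024,0.009,-0.032],2.0],[[-0.022,0.009,-0.033],2.0],[[-0.022,0.009,-0.034],2.0],[[-0.02,0.009,-0.034],2.0],[[-0.019,0.008,-0.035],2.1],[[-0.018,0.009,-0.036],2.0],[[-0.016,0.009,-0.036],2.0],[[-0.015,0.009,-0.037],2.0],[[-0.014,0.009,-0.038],2.0]], claw=0.093)

```text
time_s: 2.15
tcp_pos: [459.5, -158.2, 120.3]
ee_rot: [0.703, -0.703, -0.073, 0.073]
force: [0.8, 0.5, 0.3]
width: 1.001
```

```bash
python3 - <<'E'
from h import *
from station import imaging
w=imaging.get_image("wrist");cv2.imwrite("pics/w1.png",w["frame"][:,:,::-1])
for x,y in((459.7,-157),):
    c,s=np.cos(.205),np.sin(.205)
    W=[(x+a*c-b*s,y+a*s+b*c,44) for a,b in((30,28),(30,-28),(-30,-28),(-30,28))];print(proj(w,W).round())
plan([(459.6,-157,23,11.9)],step=30)
E
```

```text
[[355. 174.]
 [352. 242.]
 [279. 242.]
 [277. 174.]]
now [ 457.2 -167.4  119.6] 11.11 tilt [-0.0015 -0.007  -1.    ] 2.2
4 [[[0.001,0.024,0.002],np.float64(-0.2)],[[0.001,0.024,0.003],np.float64(-0.2)],[[0.001,0.024,0.002],np.float64(-0.2)],[[0.0014,0.0246,0.0027],np.float64(-0.2)]] [ 459.6 -157.    23. ] 11.9
```

View pics/w1.png

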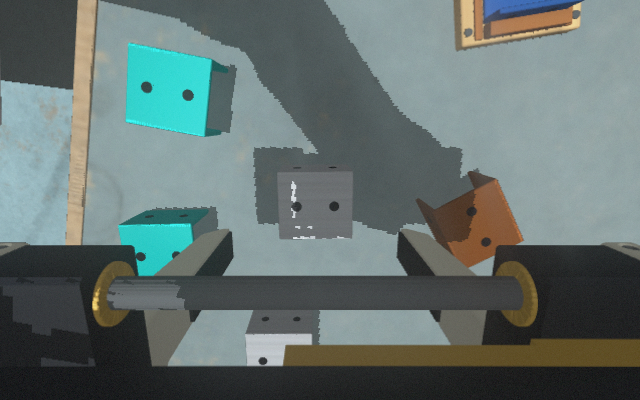

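>>> move_arm(series=[[[0,0,0],0],[[0,0,0],0],[[0,0,0],0]])

```text
time_s: 2.5
tcp_pos: [460.2, -155.1, 120.7]
ee_rot: [0.704, -0.703, -0.074, 0.074]
force: [0.6, 0.4, 0.1]
width: 0.998
```

```bash
python3 - <<'E'
from h import *
from station import imaging
w=imaging.get_image("wrist");f=w["frame"][:,:,::-1]
cv2.imwrite("pics/w2.png",cv2.resize(f[130:260,240:390],None,fx=5,fy=4.5,interpolation=cv2.INTER_CUBIC))
for x,y in((459.7,-157),):
    c,s=np.cos(.205),np.sin(.205)
    W=[(x+a*c-b*s,y+a*s+b*c,44) for a,b in((30,28),(30,-28),(-30,-28),(-30,28))];print(((proj(w,W)-[240,130])*[5,4.5]).round())
plan([(459.6,-157,23,11.9)],step=30)
E
```

```text
[[564. 215.]
 [552. 519.]
 [186. 518.]
 [178. 214.]]
now [ 460.3 -155.1  120.8] 12.08 tilt [ 3.e-04  9.e-04 -1.e+00] 2.55
4 [[[-0.0,0.024,-0.0],np.float64(0.0)],[[-0.001,0.025,-0.001],np.float64(0.1)],[[0.0,0.024,-0.0],np.float64(0.0)],[[-0.0001,0.0248,-0.0007],np.float64(0.1)]] [ 459.6 -157.    23. ] 11.9
```

View pics/w2.png

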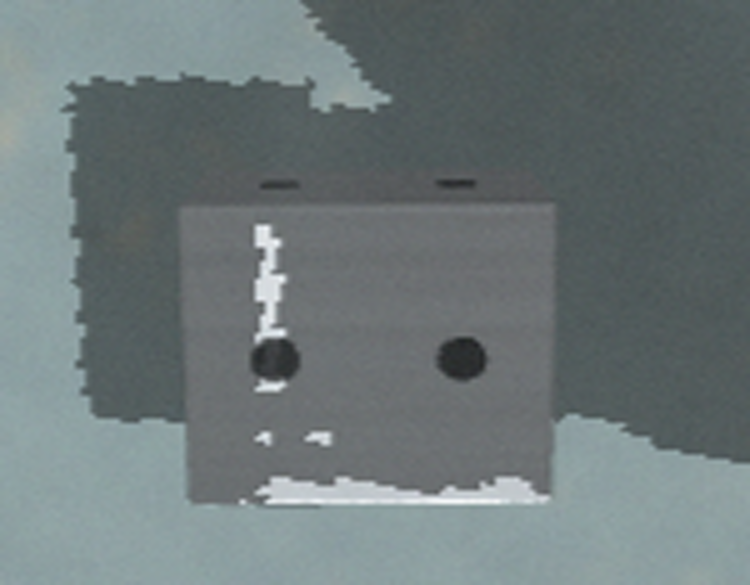

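>>> move_arm(series=[[[0,0.024,0],0],[[0,0.025,0],0],[[0,0.025,0],0],[[0,0.024,0],0],[[0,0,0],0],[[0,0,0],0]])

```text
time_s: 3.15
tcp_pos: [460.1, -156.0, 22.9]
ee_rot: [0.703, -0.703, -0.074, 0.074]
force: [0.7, 0.2, -0.1]
width: 0.998
```

>>> move_arm(series=[[[0,0,0],0],[[0,0,0],0],[[0,0,0],0],[[0,0,0],0],[[0,0,0],0],[[0,0,0],0]], claw=0.03, squeeze=25)

```text
time_s: 3.75
tcp_pos: [460.0, -156.9, 23.0]
ee_rot: [-0.703, 0.703, 0.073, -0.073]
force: [-0.6, -0.5, 3.3]
width: 0.641
```

>>> move_arm(series=[[[0,-0.02,0],0],[[0,-0.03,0],0],[[0,-0.03,0],0],[[0,-0.02,0],0],[[0,0,0],0]])

```text
time_s: 4.25
tcp_pos: [461.3, -157.4, 124.7]
ee_rot: [-0.703, 0.704, 0.075, -0.072]
force: [0.9, 0.2, -2.6]
width: 0.643
```

```bash
python3 - <<'E'
from h import *
from station import imaging
w=imaging.get_image("wrist");f=w["frame"][:,:,::-1]
cv2.imwrite("pics/w3.png",f)
plan([(536.4,148.6,122,20.3)],step=28)
E
```

```text
now [ 460.2 -156.9  123.1] 11.9 tilt [ 1.8e-03 -5.0e-04 -1.0e+00] 4.3
12 [[[0.011,0.0,0.024],np.float64(-0.7)],[[0.012,0.0,0.023],np.float64(-0.7)],[[0.012,0.0,0.023],np.float64(-0.7)],[[0.013,0.0,0.024],np.float64(-0.7)],[[0.012,0.0,0.023],np.float64(-0.7)],[[0.013,0.001,0.022],np.float64(-0.7)],[[0.013,-0.0,0.023],np.float64(-0.7)],[[0.014,-0.0,0.023],np.float64(-0.7)],[[0.013,-0.0,0.022],np.float64(-0.7)],[[0.014,-0.0,0.022],np.float64(-0.7)],[[0.015,0.0,0.022],np.float64(-0.7)],[[0.0142,0.0001,0.0221],np.float64(-0.7)]] [536.4 148.6 122. ] 20.3
```

View pics/w3.png

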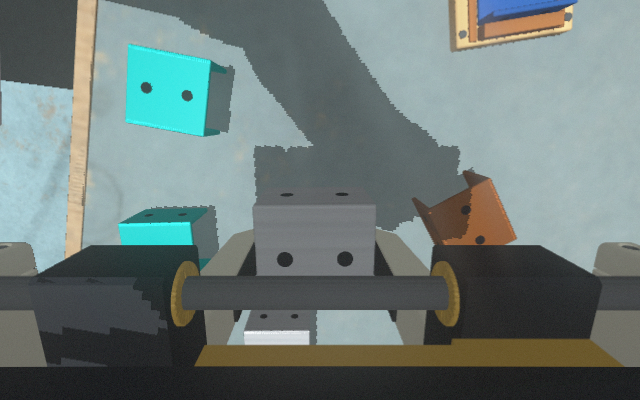

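The cover hangs level between the pads, at about (255-375, 190-275). I'll carry it to the +y gap.

>>> move_arm(series=[[[0.011,0,0.024],-0.7],[[0.012,0,0.023],-0.7],[[0.012,0,0.023],-0.7],[[0.013,0,0.024],-0.7],[[0.012,0,0.023],-0.7],[[0.013,0.001,0.022],-0.7],[[0.013,0,0.023],-0.7],[[0.014,0,0.023],-0.7],[[0.013,0,0.022],-0.7],[[0.014,0,0.022],-0.7],[[0.015,0,0.022],-0.7],[[0.014,0,0.022],-0.7],[[0,0,0],0],[[0,0,0],0],[[0,0,0],0],[[0,0,0],0]])

```text
time_s: 5.9
tcp_pos: [535.5, 146.7, 121.1]
ee_rot: [-0.696, 0.697, 0.123, -0.124]
force: [-0.7, 0.0, -2.2]
width: 0.641
```

```bash
python3 - <<'E'
from h import *
from station import imaging
w=imaging.get_image("wrist");f=w["frame"][:,:,::-1]
cv2.imwrite("pics/w4.png",f)
b=np.array([549.6,113]);a=.355;c,s=np.cos(a),np.sin(a)
print(proj(w,[(b[0]+x*c-y*s,b[1]+x*s+y*c,39) for y in(-104,-48,-28,28,48,104) for x in (30,-30)]).round().tolist())
w=imaging.get_image("top");f=w["frame"][:,:,::-1]
cv2.imwrite("pics/t4.png",cv2.resize(f[110:260,110:310],None,fx=4,fy=4,interpolation=cv2.INTER_CUBIC))
plan([(536.4,148.6,122,20.3)],step=28)
E
```

```text
[[350.0, 355.0], [285.0, 355.0], [351.0, 301.0], [283.0, 301.0], [352.0, 280.0], [282.0, 280.0], [354.0, 218.0], [280.0, 218.0], [354.0, 194.0], [280.0, 195.0], [356.0, 123.0], [277.0, 123.0]]
now [535.8 147.3 121.5] 20.18 tilt [-5.e-04 -6.e-04 -1.e+00] 6.0
1 [[[0.001,-0.0005,0.0011],np.float64(-0.1)]] [536.4 148.6 122. ] 20.3
```

View pics/w4.png

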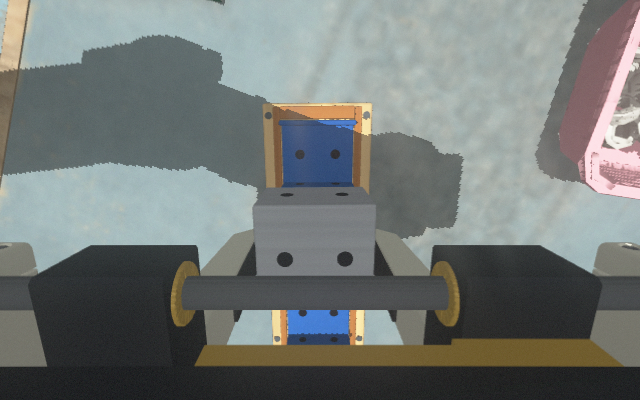

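View pics/t4.png

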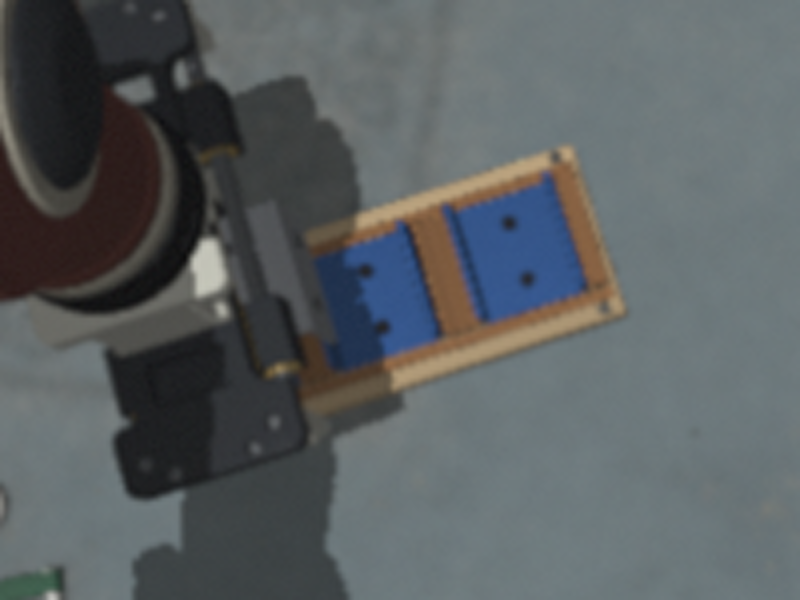

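The wrist view shows the board end edge at row 121 against 123 predicted, and the columns match, so I'm within about 2 mm. I'll shift +2.5 mm and go down.

>>> move_arm(series=[[[0.001,0.01,0.0025],-0.1],[[0,0.015,0],0],[[0,0.015,0],0],[[0,0.012,0],0],[[0,0.01,0],0],[[0,0.008,0],0],[[0,0.004,0],0],[[0,0,0],0],[[0,0,0],0]])

```text
time_s: 6.9
tcp_pos: [536.4, 151.2, 47.9]
ee_rot: [0.696, -0.696, -0.125, 0.125]
force: [-0.2, 0.5, -1.5]
width: 0.641
```

```bash
python3 - <<'E'
from h import *
from station import imaging
w=imaging.get_image("wrist");f=w["frame"][:,:,::-1]
cv2.imwrite("pics/w5.png",f)
w=imaging.get_image("scene");f=w["frame"][:,:,::-1]
cv2.imwrite("pics/s5.png",cv2.resize(f[120:220,180:340],None,fx=5,fy=5,interpolation=cv2.INTER_CUBIC))
plan([(536.4,149.6,42,20.3)],step=28)
E
```

```text
now [536.5 151.3  48.2] 20.39 tilt [ 1.2e-03  3.0e-04 -1.0e+00] 7.0
1 [[[-0.0007,0.0062,-0.0015],np.float64(0.1)]] [536.4 149.6  42. ] 20.3
```

View pics/w5.png

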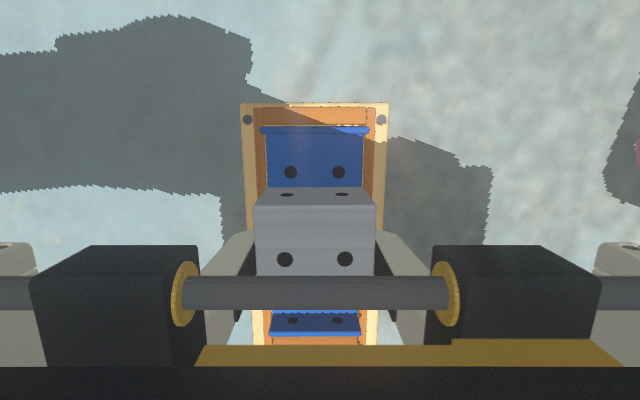

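View pics/s5.png

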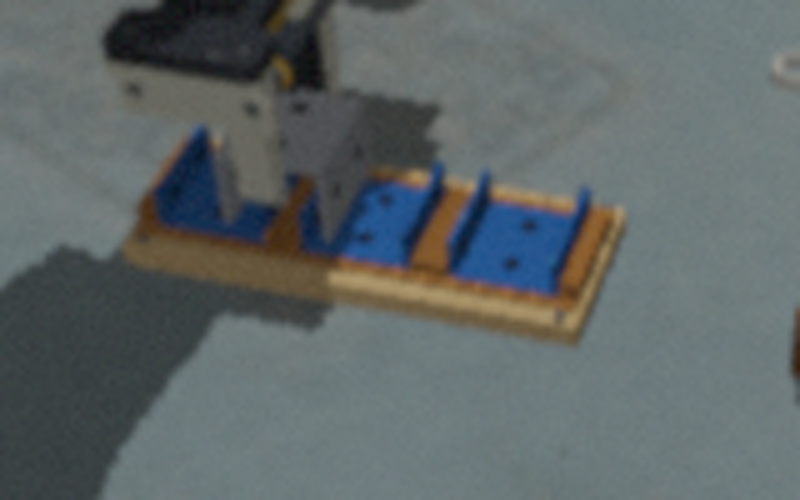

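>>> move_arm(series=[[[0,0.003,-0.001],0],[[0,0.0025,0],0],[[0,0,0],0],[[0,0,0],0]])

```text
time_s: 7.4
tcp_pos: [536.4, 150.2, 42.1]
ee_rot: [-0.696, 0.696, 0.125, -0.125]
force: [1.2, 1.0, -1.7]
width: 0.64
```

>>> move_arm(series=[[[0,0.001,0],0],[[0,0,0],0],[[0,0,0],0],[[0,0,0],0],[[0,0,0],0],[[0,0,0],0],[[0,0,0],0],[[0,-0.02,0],0],[[0,-0.03,0],0],[[0,-0.03,0],0],[[0,0,0],0]], claw=0.093)

```text
time_s: 8.5
tcp_pos: [539.3, 150.7, 125.0]
ee_rot: [0.696, -0.696, -0.128, 0.122]
force: [0.5, 1.1, -0.4]
width: 1.002
```

```bash
python3 - <<'E'
from h import *
from station import imaging
w=imaging.get_image("wrist");f=w["frame"][:,:,::-1]
cv2.imwrite("pics/w6.png",f)
w=imaging.get_image("scene");f=w["frame"][:,:,::-1]
cv2.imwrite("pics/s6.png",cv2.resize(f[120:220,180:340],None,fx=5,fy=5,interpolation=cv2.INTER_CUBIC))
plan([(510,0,125,15),(458,-303.5,120,11.4)],step=42)
E
```

```text
now [536.5 150.4 121.5] 20.4 tilt [ 9.e-04  5.e-04 -1.e+00] 8.6
4 [[[-0.019,-0.001,-0.033],np.float64(1.4)],[[-0.019,-0.001,-0.033],np.float64(1.3)],[[-0.018,-0.001,-0.034],np.float64(1.4)],[[-0.0164,-0.0005,-0.0343],np.float64(1.3)]] [5.10e+02 1.00e-01 1.25e+02] 15.0
8 [[[-0.016,0.001,-0.035],np.float64(0.5)],[[-0.016,0.0,-0.035],np.float64(0.4)],[[-0.015,0.001,-0.035],np.float64(0.5)],[[-0.016,0.001,-0.036],np.float64(0.4)],[[-0.015,0.0,-0.035],np.float64(0.5)],[[-0.014,0.001,-0.036],np.float64(0.4)],[[-0.015,0.0,-0.035],np.float64(0.5)],[[-0.0139,0.001,-0.0362],np.float64(0.4)]] [ 458.  -303.5  120. ] 11.4
```

View pics/s6.png

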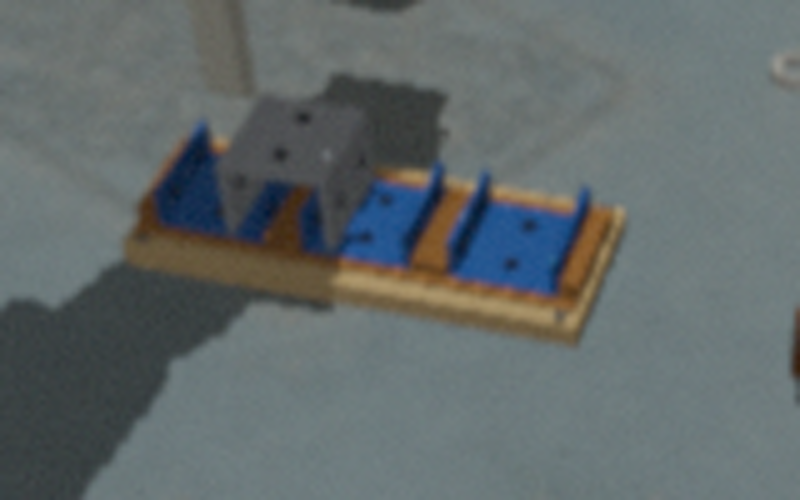

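The first cover is seated with a flange in both blue channels (crop 220-370, 95-250). On to the second one.

>>> move_arm(series=[[[-0.019,-0.001,-0.033],1.4],[[-0.019,-0.001,-0.033],1.3],[[-0.018,-0.001,-0.034],1.4],[[-0.016,0,-0.034],1.3],[[-0.016,0.001,-0.035],0.5],[[-0.016,0,-0.035],0.4],[[-0.015,0.001,-0.035],0.5],[[-0.016,0.001,-0.036],0.4],[[-0.015,0,-0.035],0.5],[[-0.014,0.001,-0.036],0.4],[[-0.015,0,-0.035],0.5],[[-0.014,0.001,-0.036],0.4],[[0,0,0],0],[[0,0,0],0],[[0,0,0],0],[[0,0,0],0]])

```text
time_s: 10.2
tcp_pos: [458.5, -301.0, 118.6]
ee_rot: [0.704, -0.703, -0.071, 0.071]
force: [-0.0, -0.2, 0.4]
width: 1.002
```

```bash
python3 - <<'E'
from h import *
from station import imaging
w=imaging.get_image("wrist");f=w["frame"][:,:,::-1]
cv2.imwrite("pics/w7.png",cv2.resize(f[130:260,240:390],None,fx=5,fy=4.5,interpolation=cv2.INTER_CUBIC))
for x,y in((457,-306),):
    c,s=np.cos(.2),np.sin(.2)
    W=[(x+a*c-b*s,y+a*s+b*c,44) for a,b in((30,28),(30,-28),(-30,-28),(-30,28))];print(((proj(w,W)-[240,130])*[5,4.5]).round())
plan([(458,-303.5,23,11.4)],step=26)
E
```

```text
[[555. 234.]
 [545. 539.]
 [177. 538.]
 [167. 234.]]
now [ 458.5 -301.2  118.8] 11.55 tilt [-5.0e-04  1.2e-03 -1.0e+00] 10.25
4 [[[-0.0,0.024,-0.001],np.float64(0.0)],[[-0.0,0.024,-0.0],np.float64(0.1)],[[-0.001,0.024,-0.001],np.float64(0.0)],[[0.0,0.0238,-0.0001],np.float64(0.1)]] [ 458.  -303.5   23. ] 11.4
```

View pics/w7.png

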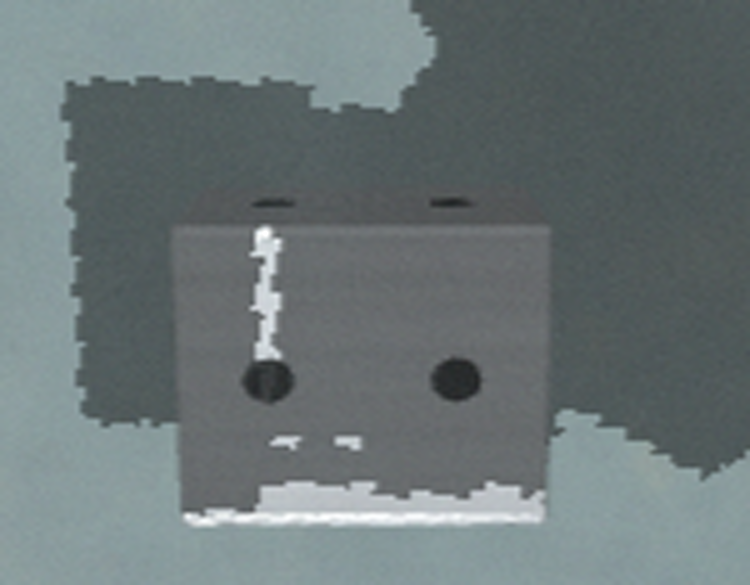

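>>> move_arm(series=[[[-0.001,0.024,-0.003],0],[[0,0.024,0],0],[[0,0.024,0],0],[[0,0.024,0],0],[[0,0,0],0],[[0,0,0],0]])

```text
time_s: 10.85
tcp_pos: [458.0, -305.6, 23.3]
ee_rot: [0.704, -0.703, -0.07, 0.071]
force: [-0.6, -0.3, 0.1]
width: 1.001
```

>>> move_arm(series=[[[0,0,0],0],[[0,0,0],0],[[0,0,0],0],[[0,0,0],0],[[0,0,0],0],[[0,0,0],0]], claw=0.03, squeeze=25)

```text
time_s: 11.45
tcp_pos: [457.8, -306.3, 23.6]
ee_rot: [-0.704, 0.704, 0.07, -0.07]
force: [-0.8, 0.4, 2.9]
width: 0.638
```

>>> move_arm(series=[[[0,-0.02,0],0],[[0,-0.03,0],0],[[0,-0.03,0],0],[[0,-0.02,0],0],[[0,-0.015,0],0],[[0,0,0],0]])

```text
time_s: 12.05
tcp_pos: [458.7, -307.0, 140.0]
ee_rot: [-0.703, 0.705, 0.071, -0.069]
force: [-0.0, 0.2, -0.1]
width: 0.641
```

```bash
python3 - <<'E'
from h import *
from station import imaging
w=imaging.get_image("wrist");f=w["frame"][:,:,::-1]
cv2.imwrite("pics/w8.png",f)
plan([(562.8,78.7,135,20.3)],step=28)
E
```

```text
now [ 457.9 -306.3  138.6] 11.39 tilt [ 1.2e-03 -8.0e-04 -1.0e+00] 12.1
15 [[[0.012,0.0,0.024],np.float64(-0.6)],[[0.012,0.0,0.023],np.float64(-0.6)],[[0.013,0.001,0.024],np.float64(-0.6)],[[0.012,-0.0,0.023],np.float64(-0.6)],[[0.013,0.0,0.024],np.float64(-0.6)],[[0.013,0.0,0.023],np.float64(-0.6)],[[0.014,0.001,0.023],np.float64(-0.6)],[[0.013,-0.0,0.023],np.float64(-0.6)],[[0.014,0.0,0.022],np.float64(-0.5)],[[0.014,0.0,0.023],np.float64(-0.6)],[[0.015,0.001,0.022],np.float64(-0.6)],[[0.014,-0.0,0.023],np.float64(-0.6)],[[0.015,0.0,0.022],np.float64(-0.6)],[[0.015,0.0,0.022],np.float64(-0.6)],[[0.0151,0.0006,0.0215],np.float64(-0.6)]] [562.8  78.7 135. ] 20.3
```

View pics/w8.png

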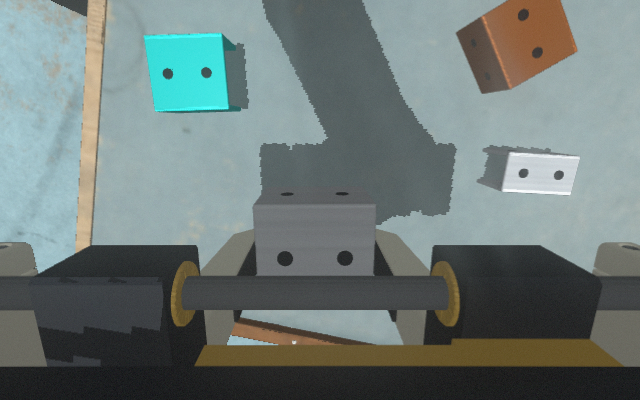

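The second cover is held the same way as the first.

>>> move_arm(series=[[[0.012,0,0.024],-0.6],[[0.012,0,0.023],-0.6],[[0.013,0.001,0.024],-0.6],[[0.012,0,0.023],-0.6],[[0.013,0,0.024],-0.6],[[0.013,0,0.023],-0.6],[[0.014,0.001,0.023],-0.6],[[0.013,0,0.023],-0.6],[[0.014,0,0.022],-0.5],[[0.014,0,0.023],-0.6],[[0.015,0.001,0.022],-0.6],[[0.014,0,0.023],-0.6],[[0.015,0,0.022],-0.6],[[0.015,0,0.022],-0.6],[[0.015,0,0.022],-0.6],[[0,0,0],0],[[0,0,0],0],[[0,0,0],0],[[0,0,0],0]])

```text
time_s: 14.0
tcp_pos: [561.9, 77.5, 134.8]
ee_rot: [-0.696, 0.697, 0.123, -0.124]
force: [-0.3, -0.5, -1.2]
width: 0.641
```

```bash
python3 - <<'E'
from h import *
from station import imaging
w=imaging.get_image("wrist");f=w["frame"][:,:,::-1]
cv2.imwrite("pics/w9.png",f)
b=np.array([549.6,113]);a=.355;c,s=np.cos(a),np.sin(a)
print(proj(w,[(b[0]+x*c-y*s,b[1]+x*s+y*c,63) for y in(10,66) for x in (30,-30)]).round().tolist())
w=imaging.get_image("scene");f=w["frame"][:,:,::-1]
cv2.imwrite("pics/s9.png",cv2.resize(f[100:220,180:340],None,fx=5,fy=5,interpolation=cv2.INTER_CUBIC))
plan([(562.8,78.7,50,20.3)],step=28)
E
```

```text
[[356.0, 150.0], [276.0, 151.0], [359.0, 70.0], [273.0, 70.0]]
now [562.1  78.  135.1] 20.17 tilt [-3.e-04 -5.e-04 -1.e+00] 14.1
4 [[[0.0,0.021,0.0],np.float64(-0.0)],[[0.0,0.022,0.0],np.float64(-0.1)],[[0.001,0.021,0.0],np.float64(0.0)],[[-0.0001,0.0211,0.0004],np.float64(-0.0)]] [562.8  78.7  50. ] 20.3
```

View pics/w9.png

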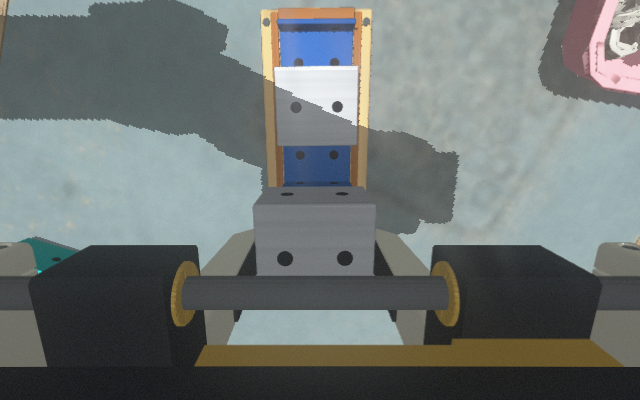

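View pics/s9.png

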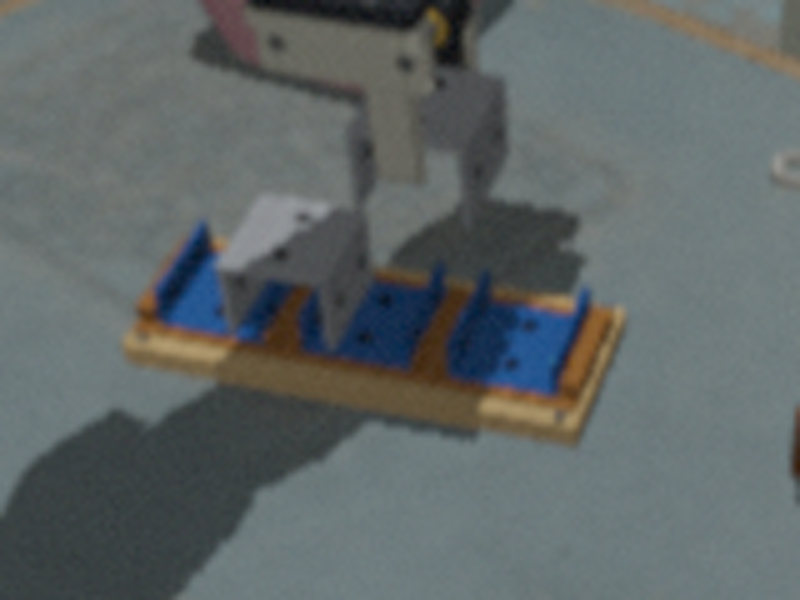

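>>> move_arm(series=[[[0.001,0.01,0.001],0],[[0,0.018,0],0],[[0,0.018,0],0],[[0,0.015,0],0],[[0,0.012,0],0],[[0,0.008,0],0],[[0,0.006,0],0],[[0,0,0],0],[[0,0,0],0]])

```text
time_s: 15.0
tcp_pos: [563.3, 80.6, 48.5]
ee_rot: [-0.696, 0.696, 0.125, -0.124]
force: [0.2, 0.0, -1.4]
width: 0.637
```

```bash
python3 - <<'E'
from h import *
from station import imaging
w=imaging.get_image("wrist");f=w["frame"][:,:,::-1]
cv2.imwrite("pics/w10.png",f)
w=imaging.get_image("scene");f=w["frame"][:,:,::-1]
cv2.imwrite("pics/s10.png",cv2.resize(f[100:220,180:340],None,fx=5,fy=5,interpolation=cv2.INTER_CUBIC))
plan([(562.8,78.7,42,20.3)],step=28)
E
```

```text
now [563.4  80.6  48.8] 20.29 tilt [ 1.3e-03  2.0e-04 -1.0e+00] 15.1
1 [[[-0.0012,0.0068,-0.0016],np.float64(-0.0)]] [562.8  78.7  42. ] 20.3
```

View pics/w10.png

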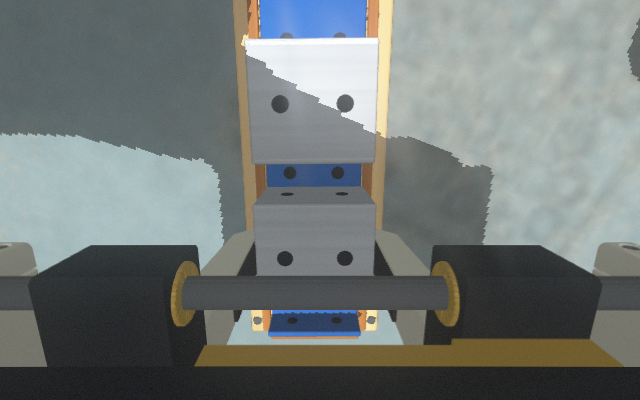

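View pics/s10.png

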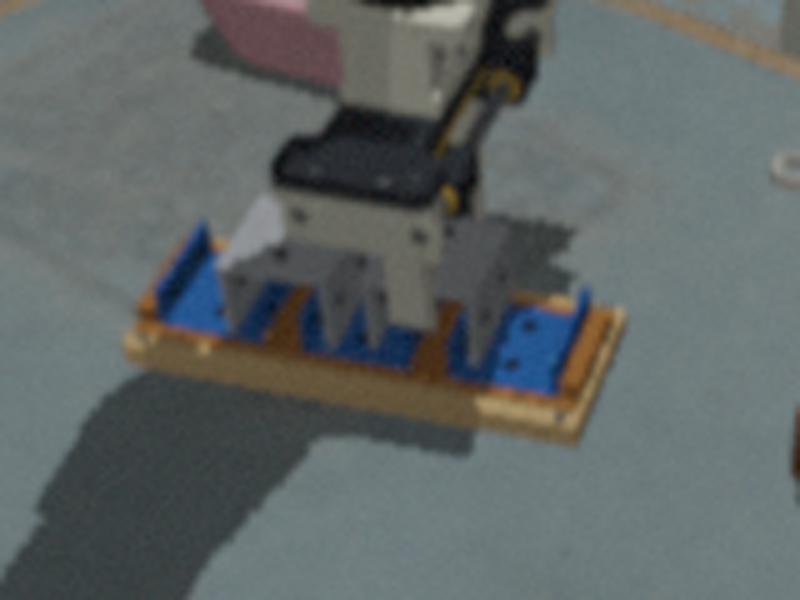

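Its flanges straddle the second gap's walls, so I'll seat it and release.

>>> move_arm(series=[[[0,0.003,-0.001],0],[[0,0.003,0],0],[[0,0.001,0],0],[[0,0,0],0],[[0,0,0],0]])

```text
time_s: 15.6
tcp_pos: [563.6, 79.5, 42.5]
ee_rot: [0.696, -0.696, -0.125, 0.124]
force: [-1.3, -1.1, 7.4]
width: 0.639
```

>>> move_arm(series=[[[0,0,0],0],[[0,0,0],0],[[0,0,0],0],[[0,0,0],0],[[0,0,0],0],[[0,0,0],0],[[0,-0.02,0],0],[[0,-0.03,0],0],[[0,-0.04,0],0],[[0,-0.04,-0.03],0],[[0,-0.02,-0.045],0],[[0,0,-0.045],0],[[0,0,-0.045],0],[[0,0,-0.045],0],[[0,0,-0.03],0],[[0,0,0],0],[[0,0,0],0],[[0,0,0],0]], claw=0.093)

```text
time_s: 17.4
tcp_pos: [646.4, -143.1, 190.9]
ee_rot: [0.697, -0.695, -0.125, 0.126]
force: [0.0, 0.0, 0.1]
width: 0.999
```

```bash
python3 - <<'E'
from h import *
from station import imaging,monitor
b=np.array([549.6,113]);a=.355;c,s=np.cos(a),np.sin(a)
w=imaging.get_image("scene");f=w["frame"][:,:,::-1]
cv2.imwrite("pics/s11.png",cv2.resize(f[120:220,180:340],None,fx=5,fy=5,interpolation=cv2.INTER_CUBIC))
w=imaging.get_image("top");f=w["frame"][:,:,::-1]
cv2.imwrite("pics/t11.png",cv2.resize(f[140:230,135:275],None,fx=5.5,fy=5.5,interpolation=cv2.INTER_CUBIC))
cv2.imwrite("pics/tf11.png",f)
for yy in(38,-38):print(((proj(w,[(b[0]+x*c-y*s,b[1]+x*s+y*c,63) for x,y in((30,yy+28),(30,yy-28),(-30,yy-28),(-30,yy+28))])-[135,140]+.5)*5.5-.5).round().tolist())
print(monitor.read_state())
E
```

```text
[[146.0, 207.0], [298.0, 156.0], [347.0, 318.0], [194.0, 369.0]]
[[353.0, 138.0], [506.0, 87.0], [557.0, 249.0], [402.0, 300.0]]
{'time_s': 17.5, 'qpos': array([ 0.04915203,  0.66852138,  0.24678941,  1.42533152, -0.17506765,
        1.06973538,  0.68635591]), 'qvel': array([ 0.00120546, -0.0031724 ,  0.00806122, -0.00260199,  0.00089136,
       -0.00065952,  0.00040338]), 'tau': array([ 3.92175531e-01, -4.68235087e+01,  3.29010889e+00, -1.59899050e+01,
       -2.40396423e-02,  6.05181092e-02, -1.04108061e-03]), 'tcp_pos': array([ 646.51258159, -143.00862269,  191.16760648]), 'ee_rot': array([ 0.69638091, -0.6953397 , -0.12562717,  0.12559514]), 'force': array([ 0.73986602, -0.27691501, -0.36735215]), 'ft_torque': array([-0.0484129 ,  0.09281124, -0.00030124]), 'width': 0.997549869410235}
```

View pics/s11.png

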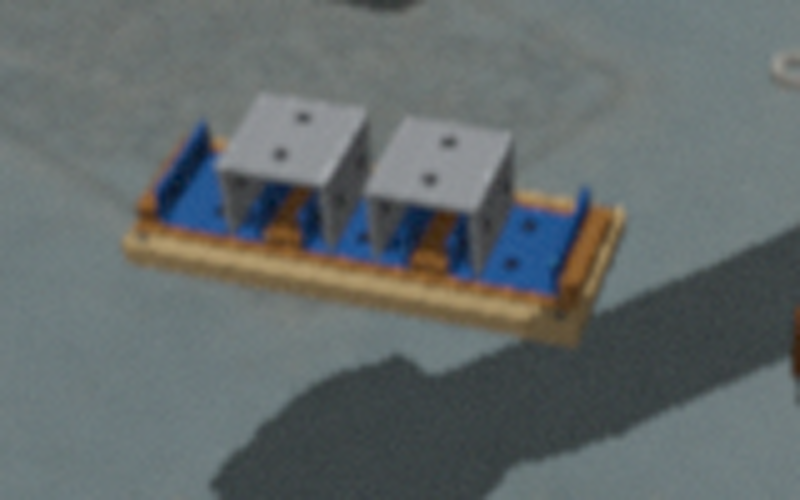

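View pics/t11.png

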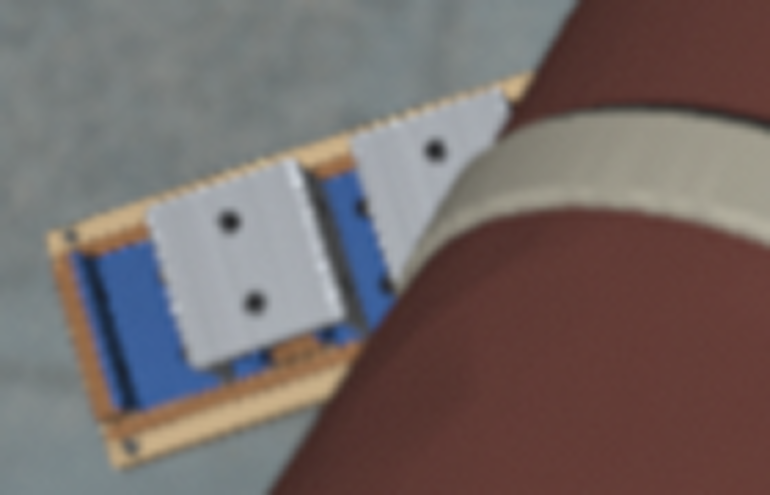

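View pics/tf11.png

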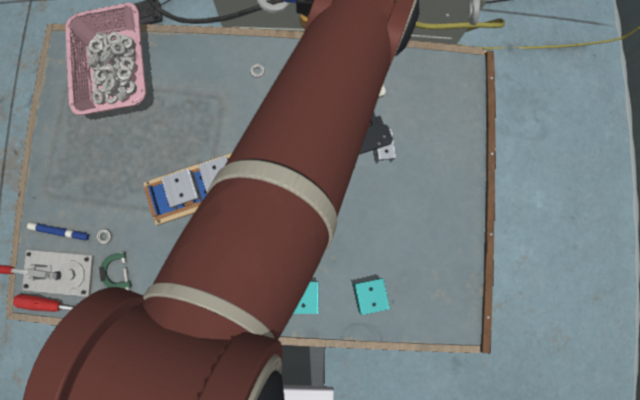

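In the side crop, both covers stand level with a flange in each neighbouring blue channel. In the top crop, the corners of the first cover, about (150,212), (297,162), (347,318) and (200,368), match its seated prediction at z=63 to within 1 image pixel. The visible corners of the second match too. The gripper is clear, so I'm handing in.

```bash
python3 -c "
from station import env
print(env.finish_job())"
```

```text
the job is handed in; nothing more can be done
None
```

I set both wide bare-steel channels over the two gaps, gripping each across its ends. I released them, moved the gripper clear, and handed in at about 17.5 s. I never went near the narrow channel.

- **Seating:** in the last side view both covers stand level, with a flange in each of the two blue channels beside their gap.
- **Position:** in the last top view the +y cover's corners match a fully seated cover (web top 63 mm above the board's underside) to within about 1 pixel, roughly 2 mm. The arm partly hid the -y cover there. Its visible corners match, and the side view shows it whole.
- **Disagreement:** the wrist and top cameras differed by about 2 mm in y. I aimed between them, well inside the 13 mm tolerance.
- **Forces:** the highest reading I saw was 7.4 N, when the second cover met the blue floor.

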